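# Lock the air nozzle into its push-fit fitting

### The job

Take the air nozzle with the square grip and bent outlet out of the stand and push it straight down into the push-fit fitting with the narrow bore, past the click of its teeth, until you feel it press firmly on the seat. Then, still holding it, give it a steady tug straight up to prove that it is locked, and leave it standing in the fitting. Push and tug firmly but without forcing, and leave everything else on the bench where it is.

Things in the scene. Friction and masses are not known exactly. Their poses are not given: they have to be found in the camera images.
- nozzle: air nozzle, 122 mm tall, about 0.14 kg, upright in one of the stand's three holes (which one varies). Origin at the centre of the stem's lower end, z up along the stem. Square steel grip low on its head, short brass outlet on top, bent towards its +x. It may go into the fitting any way round
- nozzle_tip (a point): centre of the nozzle's lower end, axes as the nozzle. Brass stem 14 mm in diameter, up to 62 mm above this point; a 3 mm cone at the end narrows to 11.2 mm; a groove 10 mm in diameter runs from 11 to 32 mm above this point
- nozzle_grip (a point): centre of the square grip, 85 mm above the nozzle's lower end: 22 x 22 mm, sides along the nozzle's x and y, from 62 to 105 mm above the lower end; axes as the nozzle
- fitting: push-fit fitting fixed to the bench, the one with the NARROW bore: 74 x 74 x 12 mm dark plate, 50 x 50 mm block up to 30 mm, upright aluminium barrel 34 mm in diameter, black collar 28 mm in diameter at the top. Origin at the centre of its underside, z up along the bore. More than 30 N of push or pull from the nozzle damages it; so does striking it with the gripper (20 N)
- fitting_mouth (a point): centre of the bore's flat mouth, 85 mm above the bench. Bore 15.2 mm in diameter (the stem has 1.2 mm of play), with no lead-in but the nozzle's own cone. Home is a hard seat inside; its depth is not known and differs each time: the nozzle's end meets it 40.5 to 50.5 mm below the mouth. To be home, press it on the seat with 10 to 20 N for 0.4 s
- fitting_teeth (a point): point on the bore's axis 26.5 mm below the mouth, at the underside of four spring teeth. The nozzle's end meets them 24 mm below the mouth: 5 to 15 N for the first 5 mm, then a light rub, until its end is 37.5 mm below the mouth, where they snap into the groove. It then slides freely, down to the seat or up to the teeth, which hold it firmly: pull 8 to 15 N for 0.5 s to prove it
- wide_fitting: a second fitting of the same build but with a wider barrel (40 mm) and a 22 mm bore, not for this nozzle: the nozzle would drop in loose and not lock. The two fittings may have changed places. Origin at the centre of its underside
- stand: grey block fixed to the bench, 60 (x) x 200 (y) x 45 mm high, with three upright holes 15 mm in diameter and 37 mm deep in a row along its y, 65 mm apart. Origin at the centre of its underside
- plug: bystander in the stand: steel plug, 70 mm tall, 14 mm stem with a round head 30 mm in diameter; origin at its lower end
- punch: bystander in the stand: dark steel punch, 105 mm tall, 14 mm shank that narrows to 8 mm at the top; origin at its lower end
- padlock: bystander: brass padlock, 48 x 26 mm, 76 mm tall with its shackle, standing on the bench; origin at its underside
- cutter_wheel: bystander: flat steel ring 64 mm in diameter, 8 mm thick, lying on the bench
- oil_can: bystander: plain round metal can, 48 mm in diameter, 95 mm tall, upright; origin at its underside
- hex_wrench: bystander: wrench lying on the bench
- chip_brush: bystander: brush lying on the bench

How it is judged:
By the outcome, as a careful person would: the job done as asked, in the order asked, and still so for the second after the job is handed in, with the robot touching nothing.
It also fails if it takes over 72 s, if anything falls off the work surface, if the arm or the gripper's body presses on something with over 40 N, if the wrist force passes 120 N, or if a joint passes its speed limit or range.

### The arm

A 6-joint arm with a two-finger parallel gripper is mounted at the origin on the work surface. World frame = base frame: x ahead of the robot, y to its left, z up, the work surface at z = 0. Lengths are in mm, angles in rad, forces in N, time in s.
With the tool pointing down it reaches from about 350 to 875 mm from the base axis. Payload 4.2 kg.
Tool frame: the origin (TCP) lies at the very end of the fingers, on their centre line; the grasp point (between the pads) lies 19 mm behind it; z points along the fingers, x is the direction in which the jaws open and shut, and the axes are right-handed (so a half turn about z gives the same grasp; the last joint's range is limited). The gripper opens to 87 mm and grips with 3 to 60 N. Pads are 19 mm wide; open, the fingers measure 117 mm over their backs; the gripper's body (75 mm by 190 mm) begins 51 mm behind the grasp point.
Start: joints at [-1.073, 0.385, 0.008, 0, -1.194, -0.259], TCP at [147.853, -607.239, 222.55] pointing down, gripper open.
Joint ranges: [-3.14, 3.14], [-1.21, 2.06], [-1.07, 1.41], [-3.16, 2.05], [-2.99, -0.16], [-3.1, 3.1]. Speed limits (rad/s): [2.79, 2.79, 3.14, 3.14, 3.14, 3.14].

### API

Orientations are given as a unit quaternion [x, y, z, w].
In Python, from cell import arm gives the robot as it stands.
- The arm moves only by the shell command python3 -m inch 'ROWS' [OPENING] [FORCE]. ROWS is JSON, a list of rows, each an object of numbers: "x", "y", "z": the shift along the tool's x, y, z in m; "roll": the turn about the tool's z in rad. In form: [{"x": .., "y": .., "z": .., "roll": ..}, ...]. A call has 1 to 5 rows; each row shifts and turns the pose as measured when the row begins, along the tool's axes as they then stand; what a row does not reach is not made up. A row lasts 1/8 s, in which the tool goes at most 62.5 mm and 10.7 degrees, less where a joint would pass 70% of its speed; a pose out of reach is approached as far as the arm can. A call with a gripper value outside its range is refused whole. OPENING is the finger opening in m, from 0 to 0.087, set as the call begins (- or left out, the last holds). The fingers move at their own pace and stop on an object; FORCE is the grip in N (left out, the last holds). Time passes only in rows, so rows that do not move let the fingers close. It gives the time, the measured TCP pose, the force and the opening at its end, in the units of the state.
- arm.get_state(): the state, without advancing time (a new reading comes with each control period).
- arm.snapshot(name): name is "scene" or "top" or "wrist"; returns a dict with "img" (384x512x3 uint8, blue, green, red), "K" (3x3 intrinsics, pixels), "R" (3x3) and "t" (3): a world point X has camera coordinates R X + t. Camera axes: x right, y down, z forward; pixel columns grow to the right and rows downward; lengths in mm; the calibration is good to about 2 mm. The wrist camera is an equidistant fisheye: a pixel r from the principal point sees the ray r / f radians off the axis. A picture is of the moment at which its call begins. There is no depth.
- arm.finish_job(): hands the job in, once; it reports no verdict.
Trained networks look in the newest picture that a camera, given by its name, has taken for a name from the list of things; names that differ only in an ending like _2 or _b are one class to them, and where a whole thing is asked for, a point or a joint stands for the part that bears it (a point fixed in the world has none). Each returns a list of dicts, best first, with "score" (0 to 1); they miss things now and then, are a little off and sometimes report something else, mostly with a low value. They report only what shows in the picture. A call takes as long as a camera call.
- arm.search_frame(label, camera): "at" ([x, y, z] in mm, in the coordinates of the camera as it stood for that picture, good to about 4 mm: the middle of the surface that is visible of it).
- arm.regions_of(label, camera): "mask" (384x512 bool, what is visible of it).
The state is a dict: "time_s": time; "joint_pos": joint angles; "qvel": joint speeds; "effort": joint torques, N m; "eef_pos": TCP position; "orientation": TCP orientation; "wrist_force": force on the tool from outside, world axes, zero at the start; "ft_torque": the same for the moment, N m; "finger_gap": finger opening in mm.
Only numpy, scipy, OpenCV 4.12 (cv2) and the standard library are available. Lean on these libraries where they do the work, as an engineer would, in place of code of your own. Each camera call takes 0.05 s, during which the arm holds its last target.

## Working session

There is one attempt and no reset: what is moved stays moved. The work goes in short steps, Python scripts to look and compute and a shell command to move; the robot and the scene stay as the last step left them, time stands still between calls to the robot, and variables do not carry over. Pictures are saved under pics/ and viewed, and the job is handed in when it is done.

```bash
ls; mkdir -p pics; cat > h.py <<'E'
import numpy as np, cv2
from cell import arm
def w(s,p): return s["R"].T@(np.array(p)-s["t"])
def snap(c,n):
    s=arm.snapshot(c); s={k:np.array(v) for k,v in s.items()}; cv2.imwrite(f"pics/{n}.png",s["img"]); return s
def ray(s,u,v):
    K=s["K"]; d=np.array([(u-K[0,2])/K[0,0],(v-K[1,2])/K[1,1],1.]); return -s["R"].T@s["t"], s["R"].T@d
def atz(s,u,v,z):
    o,d=ray(s,u,v); return o+d*(z-o[2])/d[2]
def proj(s,X):
    c=s["R"]@np.array(X,float)+s["t"]; p=s["K"]@c; return p[:2]/p[2]
E
python3 - <<'E'
from h import *
for c in ["scene","top"]:
    s=snap(c,c+"0"); print(c,s["K"].tolist(),(-s["R"].T@s["t"]).round())
    for l in ["nozzle","nozzle_grip","nozzle_tip","fitting","fitting_mouth","wide_fitting","stand","plug","punch","padlock","oil_can"]:
        print(l,[(round(r["score"],2),w(s,r["at"]).round(0).tolist()) for r in arm.search_frame(l,c)[:3]])
print(arm.get_state())
E
```

```text
pics
scene [[460.1986228852636, 0.0, 248.98749657630822], [0.0, 460.1986228852636, 185.22782016234754], [0.0, 0.0, 1.0]] [1253.  315.  816.]
nozzle [(0.66, [507.0, 191.0, 96.0]), (0.47, [677.0, -4.0, 9.0])]
nozzle_grip [(0.57, [513.0, 194.0, 93.0])]
nozzle_tip [(0.65, [516.0, 193.0, 96.0])]
fitting [(0.72, [566.0, -292.0, 26.0])]
fitting_mouth [(0.6, [571.0, -294.0, 28.0]), (0.2, [513.0, 195.0, 94.0])]
wide_fitting [(0.85, [572.0, -68.0, 25.0]), (0.47, [434.0, 28.0, 36.0])]
stand [(0.85, [531.0, 262.0, 48.0])]
plug [(0.68, [518.0, 256.0, 75.0]), (0.47, [567.0, -291.0, 24.0])]
punch [(0.73, [676.0, -2.0, 6.0]), (0.54, [525.0, 319.0, 77.0])]
padlock [(0.74, [434.0, 30.0, 36.0]), (0.47, [511.0, 194.0, 95.0])]
oil_can [(0.77, [691.0, -128.0, 64.0])]
top [[485.8830659471252, 0.0, 256.0281574361937], [0.0, 485.8830659471252, 198.7076829615988], [0.0, 0.0, 1.0]] [ 434.  -29. 1454.]
nozzle [(0.48, [499.0, 188.0, 110.0])]
nozzle_grip []
nozzle_tip [(0.23, [547.0, -299.0, 20.0])]
fitting [(0.61, [546.0, -300.0, 18.0])]
fitting_mouth [(0.85, [546.0, -301.0, 14.0]), (0.38, [504.0, 186.0, 117.0])
[... 247 characters left out ...]
-135.0, 96.0])]
{'time_s': 1.2, 'joint_pos': array([-1.07340851e+00,  3.84681999e-01,  7.87126190e-03, -2.65461886e-06,
       -1.19399464e+00, -2.58633134e-01]), 'qvel': array([ 0.00020107, -0.00149368,  0.000764  , -0.00066826, -0.00011999,
        0.00107035]), 'effort': array([-6.28810321e-04, -3.90473664e+01,  1.87624115e+01,  4.22440588e+00,
        1.54301443e-02, -2.51501945e-05]), 'eef_pos': array([ 147.84219237, -607.22815717,  222.54928691]), 'orientation': array([ 6.17862497e-01,  7.86286166e-01,  2.92648435e-06, -3.66668820e-06]), 'wrist_force': array([0.49008014, 0.47277508, 0.06583015]), 'ft_torque': array([0.03336176, 0.04392544, 0.02301004]), 'finger_gap': 87.40818822457447}
```

```bash
python3 - <<'E'
import cv2
for n in ["scene0","top0"]:
    i=cv2.imread(f"pics/{n}.png"); cv2.imwrite(f"pics/{n}_b.png",cv2.resize(i,(800,600),interpolation=cv2.INTER_CUBIC))
E
```

```text
(no output)
```

View pics/scene0_b.png

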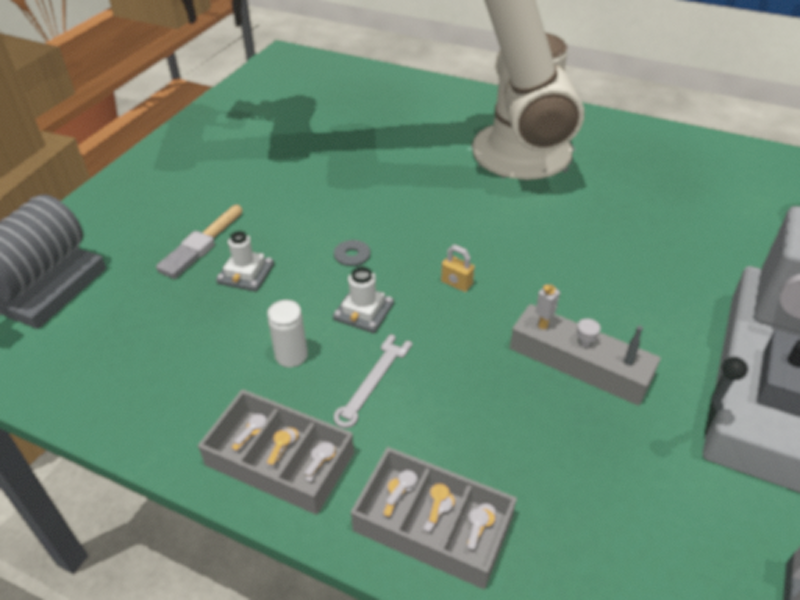

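View pics/top0_b.png

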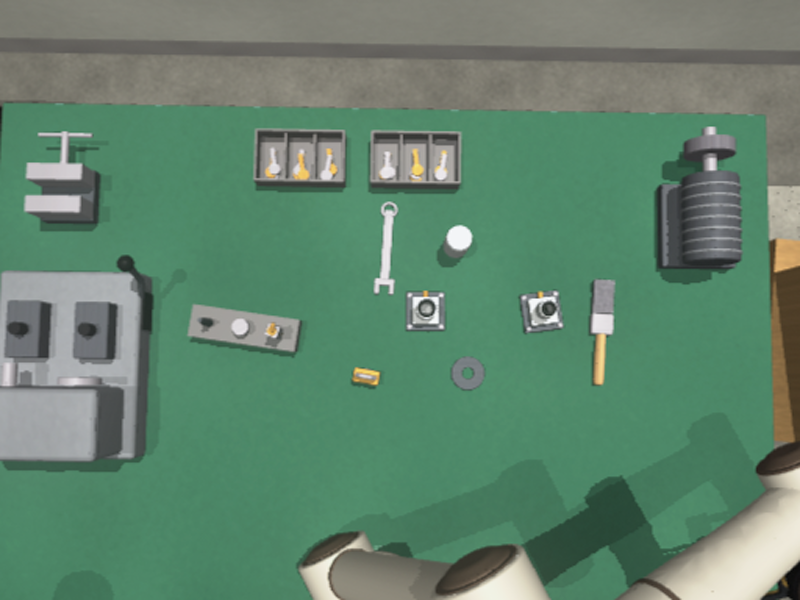

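```bash
python3 - <<'E'
import cv2,numpy as np
def crop(n,u,v,h=32):
    i=cv2.imread(f"pics/{n}.png"); c=i[v-h//2*1-0:v+h//2, u-h//2:u+h//2]
    return cv2.resize(c,(390,290),interpolation=cv2.INTER_NEAREST)
s=.64
f=lambda n,a,b,h:crop(n,int(a*s),int(b*s),h)
a=np.vstack([np.hstack([f("scene0",547,308,48),f("scene0",244,258,48)]),np.hstack([f("top0",260,328,48),f("top0",543,311,48)])])
cv2.imwrite("pics/crop1.png",a); print([ (int(a*s)-24,int(b*s)-24) for a,b in [(547,308),(244,258),(260,328),(543,311)]])
E
```

```text
[(326, 173), (132, 141), (142, 185), (323, 175)]
```

View pics/crop1.png

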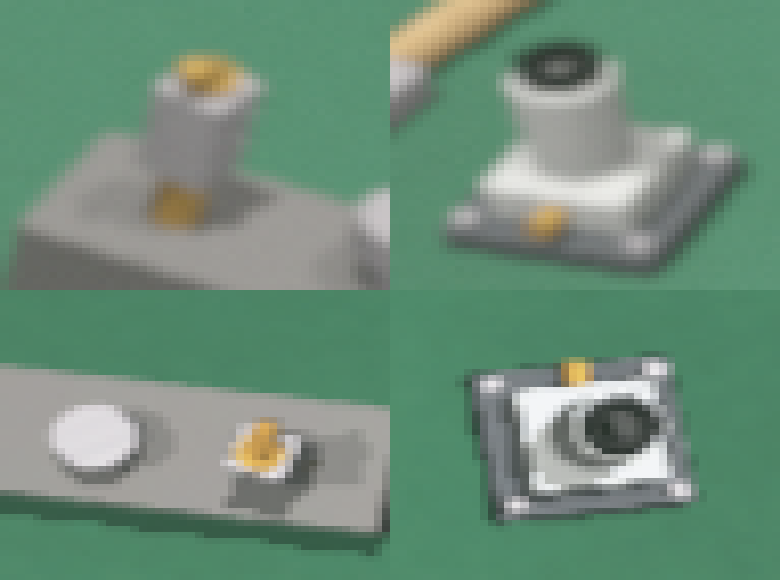

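```bash
python3 - <<'E'
from h import *
S={}
for c in ["scene","top"]: S[c]=snap(c,c+"1")
S=S
def tri(a,b):
    A=np.zeros((3,3));B=np.zeros(3)
    for s,(u,v) in ((S["scene"],a),(S["top"],b)):
        o,d=ray(s,u,v);d/=np.linalg.norm(d);P=np.eye(3)-np.outer(d,d);A+=P;B+=P@o
    return np.linalg.solve(A,B).round(1)
print("collar",tri((152.4,151.3),(351.4,196.9)),atz(S["scene"],152.4,151.3,85),atz(S["top"],351.4,196.9,85))
print("noz",tri((350.7,186.1),(173.9,211.8)),atz(S["scene"],350.7,186.1,113),atz(S["top"],173.9,211.8,113))
# stand orientation from mask
for l in ["stand","fitting"]:
    m=arm.regions_of(l,"top")[0]["mask"].astype(np.uint8)
    c=max(cv2.findContours(m,0,2)[0],key=cv2.contourArea); r=cv2.minAreaRect(c); b=cv2.boxPoints(r)
    z=45 if l=="stand" else 6
    print(l,r,[atz(S["top"],*p,z).round(0)[:2].tolist() for p in b], atz(S["top"],*r[0],z).round(1))
from scipy.spatial.transform import Rotation as R
print(R.from_quat(arm.get_state()["orientation"]).as_matrix().round(3))
s=snap("wrist","wrist0");print(s["K"].tolist()); m=R.from_quat(arm.get_state()["orientation"]).as_matrix()
print((s["R"]@m).round(3), (m.T@(-s["R"].T@s["t"]-arm.get_state()["eef_pos"])).round(1))
E
```

```text
collar [ 551.3 -305.7   78.1] [ 557.71256734 -299.52275769   85.        ] [ 550.8873878  -304.63663469   85.        ]
noz [500.7 191.2 110.1] [504.04097442 191.11090914 113.        ] [500.33064657 191.44330759 113.        ]
stand ((156.97000122070312, 209.20997619628906), (71.2763671875, 20.7889404296875), 8.130102157592773) [[494.0, 358.0], [554.0, 351.0], [527.0, 146.0], [467.0, 153.0]] [510.5 251.9  45. ]
fitting ((346.4400329589844, 198.5800018310547), (25.314424514770508, 25.314424514770508), 81.8698959350586) [[584.0, -263.0], [596.0, -338.0], [521.0, -348.0], [509.0, -274.0]] [ 552.4 -305.7    6. ]
[[-0.237  0.972  0.   ]
 [ 0.972  0.237 -0.   ]
 [-0.     0.    -1.   ]]
[[297.3186396354542, 0.0, 250.8757842982703], [0.0, 297.3186396354542, 193.78113934375514], [0.0, 0.0, 1.0]]
[[ 1.     0.     0.001]
 [ 0.     0.969 -0.249]
 [-0.001  0.249  0.969]] [   0.4  -67.6 -162.7]
```

```bash
R='[{"x":0.046,"y":0.0355},{"x":0.046,"y":0.0355},{"x":0.046,"y":0.0355},{"x":0.046,"y":0.0355},{"x":0.046,"y":0.0355}]'
python3 -m inch '[{"x":0.046,"y":0.0355},{"x":0.046,"y":0.0355},{"x":0.046,"y":0.0355},{"x":0.046,"y":0.0355},{"x":0.046,"y":0.0355}]'
python3 -m inch '[{"x":0.046,"y":0.0355},{"x":0.046,"y":0.0355},{"x":0.046,"y":0.0355},{"x":0.046,"y":0.0355},{"x":0.046,"y":0.0355}]'
python3 -m inch '[{"x":0.046,"y":0.0355},{"x":0.046,"y":0.0355},{"x":0.046,"y":0.0355},{"x":0.046,"y":0.0355},{"x":0,"y":0}]' 0.06
```

```text
schema error: expected keys x, y, z, roll
schema error: expected keys x, y, z, roll
schema error: expected keys x, y, z, roll
```

```bash

python3 -m inch '[{"x":0.046,"y":0.0355,"z":0,"roll":0},{"x":0.046,"y":0.0355,"z":0,"roll":0},{"x":0.046,"y":0.0355,"z":0,"roll":0},{"x":0.046,"y":0.0355,"z":0,"roll":0},{"x":0.046,"y":0.0355,"z":0,"roll":0}]'
python3 -m inch '[{"x":0.046,"y":0.0355,"z":0,"roll":0},{"x":0.046,"y":0.0355,"z":0,"roll":0},{"x":0.046,"y":0.0355,"z":0,"roll":0},{"x":0.046,"y":0.0355,"z":0,"roll":0},{"x":0.046,"y":0.0355,"z":0,"roll":0}]'
```

```text
time_s: 2.08
eef_pos: [268.4, -338.5, 221.2]
orientation: [0.621, 0.784, -0.0, 0.001]
wrist_force: [1.0, -0.5, 0.1]
finger_gap: 86.8
time_s: 2.7
eef_pos: [391.3, -65.1, 223.8]
orientation: [0.62, 0.784, 0.002, 0.004]
wrist_force: [1.1, -0.2, -1.1]
finger_gap: 87.0
```

```bash

python3 -m inch '[{"x":0.046,"y":0.035,"z":0,"roll":0},{"x":0.046,"y":0.035,"z":0,"roll":0},{"x":0.046,"y":0.035,"z":0,"roll":0},{"x":0.046,"y":0.035,"z":0,"roll":0},{"x":0.035,"y":0.027,"z":0,"roll":0}]' 0.06
python3 -m inch '[{"x":0,"y":0,"z":0,"roll":0},{"x":0,"y":0,"z":0,"roll":0}]'
cat >> h.py <<'E'
from scipy.spatial.transform import Rotation as Rot
def T(): 
    s=arm.get_state(); return s["eef_pos"],Rot.from_quat(s["orientation"]).as_matrix()
def fray(s,u,v):
    K=s["K"]; x=(u-K[0,2])/K[0,0]; y=(v-K[1,2])/K[1,1]; r=np.hypot(x,y)+1e-12
    d=np.array([np.sin(r)*x/r,np.sin(r)*y/r,np.cos(r)]); return -s["R"].T@s["t"], s["R"].T@d
def fatz(s,u,v,z):
    o,d=fray(s,u,v); return o+d*(z-o[2])/d[2]
def fproj(s,X):
    c=s["R"]@np.array(X,float)+s["t"]; th=np.arctan2(np.hypot(c[0],c[1]),c[2]); n=np.hypot(c[0],c[1])
    return s["K"][:2,2]+s["K"][0,0]*th*c[:2]/n
E
python3 - <<'E'
from h import *
s=snap("wrist","w1")
print([(round(r["score"],2),w(s,r["at"]).round(0).tolist()) for r in arm.search_frame("nozzle","wrist")])
print(fproj(s,(501,191,113)),T())
i=s["img"];cv2.imwrite("pics/w1b.png",cv2.resize(i,(800,600),interpolation=cv2.INTER_CUBIC))
E
```

```text
time_s: 3.32
eef_pos: [505.9, 197.3, 226.9]
orientation: [0.619, 0.786, 0.004, 0.006]
wrist_force: [1.3, -0.5, -0.2]
finger_gap: 60.7
time_s: 3.58
eef_pos: [506.3, 199.6, 226.0]
orientation: [0.617, 0.787, 0.004, 0.006]
wrist_force: [0.3, -0.7, -0.6]
finger_gap: 59.5
[(0.87, [499.0, 188.0, 117.0])]
[243.81498766 181.5284343 ] (array([506.32344747, 199.07997006, 226.30402389]), array([[-2.36685869e-01,  9.71472760e-01,  1.48484498e-02],
       [ 9.71576071e-01,  2.36725637e-01, -9.55033627e-04],
       [-4.44279789e-03,  1.42003556e-02, -9.99889300e-01]]))
```

View pics/w1b.png

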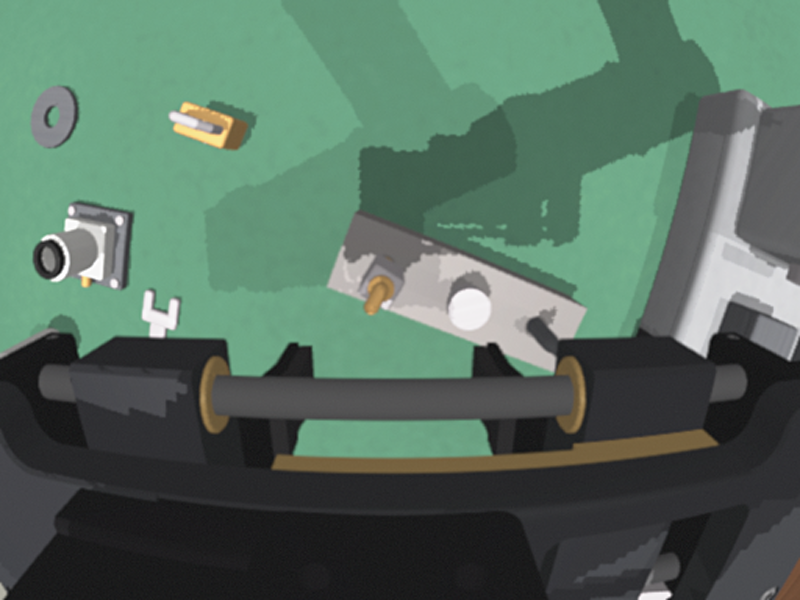

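```bash
python3 - <<'E'
import cv2
i=cv2.imread("pics/w1.png")[155:215,205:285]; cv2.imwrite("pics/w1c.png",cv2.resize(i,(800,600),interpolation=cv2.INTER_CUBIC))
E
```

```text
(no output)
```

View pics/w1c.png

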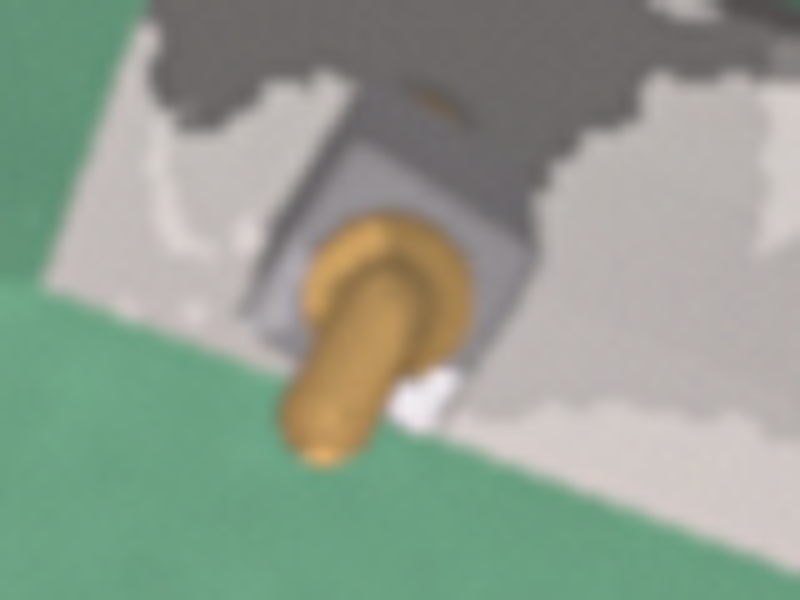

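```bash
python3 - <<'E'
from h import *
s=arm.snapshot("wrist"); s={k:np.array(v) for k,v in s.items()}
P=np.array([fatz(s,205+a/10-.5,155+b/10-.5,113)[:2] for a,b in [(355,140),(535,250),(435,430),(248,320)]])
print(P.round(1),P.mean(0).round(1))
for k in range(4):
    d=P[(k+1)%4]-P[k]; print(np.linalg.norm(d).round(1),np.degrees(np.arctan2(d[1],d[0])).round(1))
# stand edge: right-lower edge in w1b? 
p,M=T();print(p.round(1),M.round(4).tolist(), arm.get_state()["joint_pos"].round(3))
E
```

```text
[[489.7 184.1]
 [496.  203.1]
 [515.5 198.1]
 [509.1 178.2]] [502.6 190.9]
20.0 71.7
20.1 -14.5
20.9 -107.7
20.3 162.9
[506.3 198.9 226.5] [[-0.2364, 0.9715, 0.015], [0.9717, 0.2364, -0.0008], [-0.0044, 0.0144, -0.9999]] [ 0.678  0.237 -0.2    0.011 -1.123 -2.015]
```

```bash

python3 -m inch '[{"x":0,"y":0,"z":0,"roll":0.132},{"x":0,"y":0,"z":0,"roll":0.132},{"x":0,"y":0,"z":0,"roll":0.132},{"x":0,"y":0,"z":0,"roll":0.132},{"x":0,"y":0,"z":0,"roll":0}]' 0.048
cat > go.py <<'E'
import sys
from h import *
p,M=T(); t=np.array([float(a) for a in sys.argv[1:4]]); d=M.T@(t-p)
st=arm.get_state()
print("tool delta mm",d.round(1),"tcp",p.round(1),"x-yaw",np.degrees(np.arctan2(M[1,0],M[0,0])).round(1),"z",M[:,2].round(4),"F",st["wrist_force"].round(1),"q6",st["joint_pos"][5].round(2),"gap",st["finger_gap"].round(1),"t",st["time_s"])
E
python3 go.py 502 191 150
```

```text
time_s: 4.35
eef_pos: [505.0, 193.4, 228.7]
orientation: [0.808, 0.589, 0.007, 0.005]
wrist_force: [-0.3, -0.1, 0.2]
finger_gap: 48.2Traceback (most recent call last):
  File "go.py", line 5, in <module>
    print("tool delta mm",d.round(1),"tcp",p.round(1),"x-yaw",np.degrees(np.arctan2(M[1,0],M[0,0])).round(1),"z",M[:,2].round(4),"F",st["wrist_force"].round(1),"q6",st["joint_pos"][5].round(2),"gap",st["finger_gap"].round(1),"t",st["time_s"])
                                                                                                                                                                                                       ^^^^^^^^^^^^^^^^^^^^^^
AttributeError: 'float' object has no attribute 'round'
```

```bash
sed -i 's/st\["finger_gap"\].round(1)/round(st["finger_gap"],1)/' go.py
python3 go.py 502 191 150
```

```text
tool delta mm [-3.7 -3.4 78.6] tcp [505.  193.4 228.7] x-yaw 72.2 z [ 1.700e-02  7.000e-04 -9.999e-01] F [-0.3 -0.1  0.2] q6 -2.56 gap 48.2 t 4.35
```

```bash

python3 -m inch '[{"x":-0.002,"y":-0.002,"z":0.03,"roll":0},{"x":-0.002,"y":-0.0015,"z":0.03,"roll":0},{"x":0,"y":0,"z":0.02,"roll":0},{"x":0,"y":0,"z":0,"roll":0}]' 0.048
python3 go.py 502 191 74
python3 - <<'E'
from h import *
s=snap("wrist","w2")
i=s["img"];cv2.imwrite("pics/w2b.png",cv2.resize(i[140:320,136:376],(800,600),interpolation=cv2.INTER_CUBIC))
E
```

```text
time_s: 4.85
eef_pos: [502.1, 188.5, 148.8]
orientation: [0.806, 0.592, 0.009, 0.005]
wrist_force: [0.3, -0.1, -0.0]
finger_gap: 48.0
tool delta mm [ 1.7 -2.2 74.8] tcp [502.1 188.5 148.8] x-yaw 72.6 z [ 0.0207  0.003  -0.9998] F [ 0.3 -0.1 -0. ] q6 -2.55 gap 48.0 t 4.85
```

View pics/w2b.png

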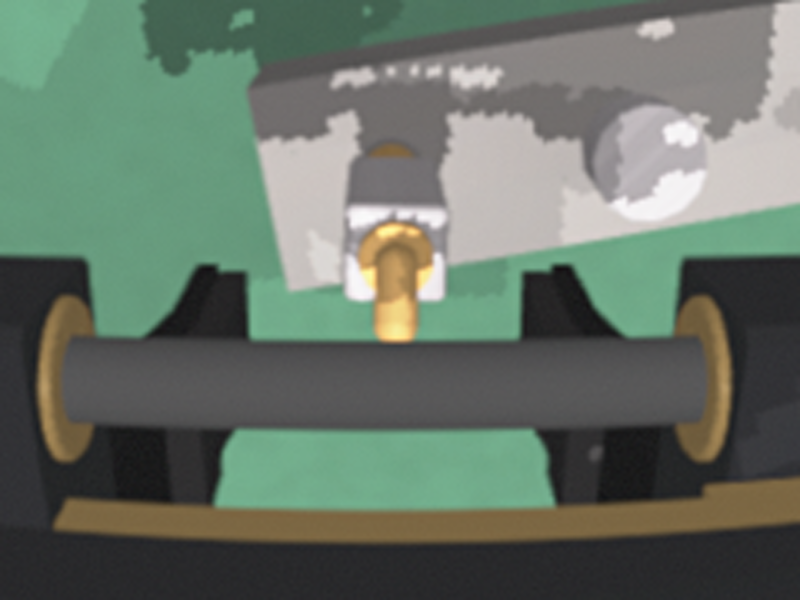

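```bash
python3 - <<'E'
from h import *
s=arm.snapshot("wrist"); s={k:np.array(v) for k,v in s.items()}
p,M=T()
for z in (113,):
  P=np.array([fatz(s,136+a*.3-.5,140+b*.3-.5,z) for a,b in [(347,205),(445,207),(443,300),(345,298)]])
  print(P.round(1).tolist(),P.mean(0).round(1)); d=P[1]-P[0];print(np.degrees(np.arctan2(d[1],d[0])),np.linalg.norm(d))
# base stem visible at z~70: bottom rear edge
E
python3 go.py 502 191 74
```

```text
[[490.6, 185.2, 113.0], [497.2, 204.7, 113.0], [517.3, 198.3, 113.0], [510.4, 178.3, 113.0]] [503.9 191.6 113. ]
71.14221800429138 20.534951866317765
tool delta mm [ 0.1 -3.4 76.7] tcp [503.3 189.4 150.7] x-yaw 72.5 z [ 0.0243  0.0051 -0.9997] F [-0.5  0.2 -0.4] q6 -2.55 gap 48.1 t 4.95
```

```bash
for i in 1 2 3; do python3 -m inch '[{"x":0,"y":0,"z":0,"roll":0}]' >/dev/null; python3 go.py 503 191.4 74; done
```

```text
tool delta mm [ 0.2 -3.2 77.9] tcp [504.  189.7 152. ] x-yaw 72.6 z [ 0.0263  0.0064 -0.9996] F [-0.9  0.3  0.3] q6 -2.55 gap 48.0 t 5.075
tool delta mm [-0.3 -3.7 78.8] tcp [504.4 190.  152.9] x-yaw 72.6 z [ 0.0278  0.0074 -0.9996] F [-0.5 -1.1 -0.7] q6 -2.55 gap 48.0 t 5.2
tool delta mm [-0.6 -3.9 79.4] tcp [504.6 190.2 153.5] x-yaw 72.6 z [ 0.0288  0.0081 -0.9996] F [-0.2  0.3 -0.9] q6 -2.55 gap 48.0 t 5.325
```

```bash
python3 -m inch '[{"x":0,"y":-0.002,"z":0.02,"roll":0.01},{"x":0,"y":-0.001,"z":0.02,"roll":0.01}]' 0.048 >/dev/null; python3 go.py 503 191.4 74;python3 -m inch '[{"x":0,"y":0,"z":0,"roll":0}]' >/dev/null; python3 go.py 503 191.4 74
```

```text
tool delta mm [-2.5 -2.2 41. ] tcp [504.5 192.6 115.1] x-yaw 71.5 z [ 0.034   0.0117 -0.9994] F [ 0.1 -0.3  0. ] q6 -2.58 gap 48.0 t 5.575
tool delta mm [-1.7 -1.5 40. ] tcp [503.7 192.1 114.1] x-yaw 71.5 z [ 0.0316  0.01   -0.9995] F [-0.4  1.2 -0.3] q6 -2.58 gap 47.9 t 5.7
```

```bash
cat > st.py <<'E'
from h import *
s=arm.get_state(); p,M=T()
print(round(s["time_s"],3),p.round(1),"q",s["joint_pos"].round(4),"v",s["qvel"].round(3),"z",M[:2,2].round(4),"F",s["wrist_force"].round(1))
E
python3 st.py; python3 -m inch '[{"x":0,"y":0,"z":0,"roll":0}]' >/dev/null; python3 st.py;python3 -m inch '[{"x":0,"y":0,"z":0,"roll":0}]' >/dev/null; python3 st.py
```

```text
5.7 [503.7 192.1 114.1] q [ 0.6723  0.3316 -0.3827  0.0161 -0.8256 -2.5772] v [ 0.001 -0.024  0.031  0.015  0.001  0.002] z [0.0316 0.01  ] F [-0.4  1.2 -0.3]
5.825 [504.3 192.4 114.9] q [ 0.6723  0.3309 -0.3814  0.0166 -0.8264 -2.577 ] v [ 0.001  0.003 -0.005 -0.005 -0.004 -0.   ] z [0.0327 0.0104] F [ 0.8 -0.2  0.5]
5.95 [504.7 192.7 115.7] q [ 0.6723  0.3301 -0.3804  0.0168 -0.8268 -2.5768] v [ 0.002 -0.007  0.011  0.005 -0.003  0.002] z [0.0339 0.0112] F [ 0.8  0.2 -0.1]
```

```bash
python3 go.py 503.6 191.6 74
```

```text
tool delta mm [-2.3 -1.9 41.6] tcp [504.7 192.7 115.7] x-yaw 71.5 z [ 0.0339  0.0112 -0.9994] F [ 0.8  0.2 -0.1] q6 -2.58 gap 47.6 t 5.95
```

```bash
python3 -m inch '[{"x":-0.0023,"y":-0.002,"z":0.042,"roll":0}]' >/dev/null;  python3 st.py; python3 - <<'E'
from h import *
s=snap("wrist","w3");snap("scene","s3")
i=s["img"];cv2.imwrite("pics/w3b.png",cv2.resize(i[140:320,136:376],(800,600),interpolation=cv2.INTER_CUBIC))
E
python3 go.py 503.6 191.6 74
```

```text
6.075 [506.7 193.8  77. ] q [ 0.6721  0.3795 -0.4266  0.02   -0.7205 -2.5792] v [-0.002  0.464 -0.457 -0.009  0.84  -0.017] z [0.0428 0.0172] F [-0.6 -0.6 -0.6]
tool delta mm [ 2.4  2.  -3.1] tcp [501.  190.   70.9] x-yaw 71.5 z [ 0.0276  0.0074 -0.9996] F [-1.  -1.  -0.3] q6 -2.58 gap 47.6 t 6.175
```

View pics/w3b.png

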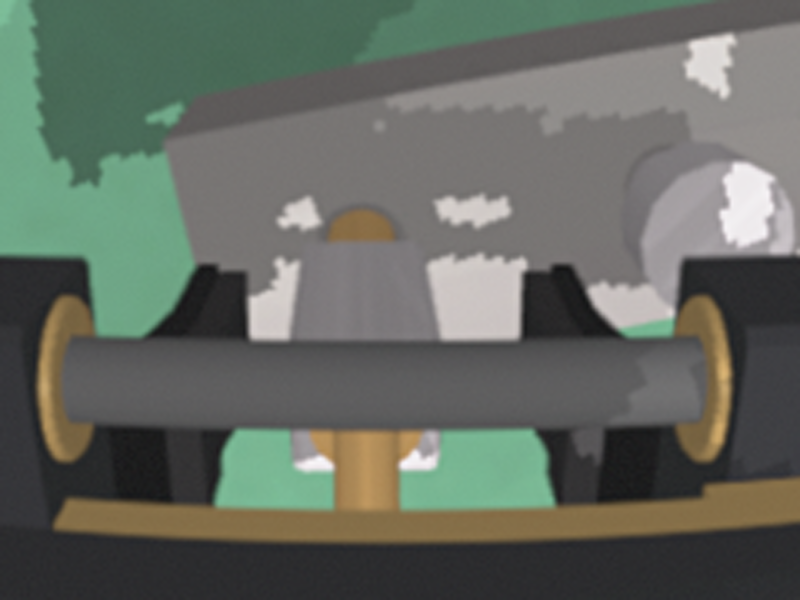

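```bash
python3 - <<'E'
from h import *
for k in range(3):
    arm.snapshot("top"); p,M=T(); print(p.round(1),M[:2,2].round(4))
E
python3 go.py 503.6 191.6 74
```

```text
[502.5 190.8  72.7] [0.0309 0.0088]
[503.8 191.6  74.1] [0.0339 0.0105]
[504.4 192.1  74.9] [0.0357 0.0119]
tool delta mm [-0.7 -0.6  0.8] tcp [504.4 192.1  74.9] x-yaw 71.6 z [ 0.0357  0.0119 -0.9993] F [0.5 0.2 1. ] q6 -2.58 gap 48.0 t 6.325
```

```bash
cat > settle.py <<'E'
import sys
from h import *
for k in range(int(sys.argv[1])):
    arm.snapshot("top"); p,M=T(); print(p.round(1),M[:2,2].round(4))
E
python3 -m inch '[{"x":0,"y":0,"z":-0.045,"roll":0},{"x":0,"y":0,"z":-0.045,"roll":0},{"x":0,"y":0,"z":-0.045,"roll":0}]' >/dev/null;  python3 st.py; python3 settle.py 5;python3 go.py 503.6 191.6 74
```

```text
6.7 [499.7 190.3 215.2] q [ 0.6757  0.2179 -0.2573  0.016  -1.0612 -2.5754] v [ 0.011 -0.38   0.544 -0.002 -0.892  0.008] z [0.0356 0.0106] F [-0.1 -0.3 -0.7]
[503.3 191.9 222.9] [0.0483 0.0166]
[502.9 192.1 220.2] [0.0471 0.0172]
[501.3 191.4 216.9] [0.0417 0.0151]
[500.  190.7 214.4] [0.0372 0.0126]
[499.2 190.2 212.7] [0.0343 0.0105]
tool delta mm [ -0.2  -0.4 138.8] tcp [499.2 190.2 212.7] x-yaw 71.6 z [ 0.0343  0.0105 -0.9994] F [-0.1 -0.1 -0.6] q6 -2.58 gap 48.3 t 6.95
```

```bash

python3 -m inch '[{"x":0,"y":0,"z":0.06,"roll":0}]' >/dev/null;  python3 st.py; python3 settle.py 2; python3 -m inch '[{"x":0,"y":0,"z":-0.06,"roll":0}]' >/dev/null;  python3 st.py; 
```

```text
7.075 [504.2 192.7 156. ] q [ 0.6742  0.2778 -0.3394  0.0181 -0.9092 -2.5765] v [-0.013  0.545 -0.75  -0.03   1.171 -0.009] z [0.0437 0.0166] F [ 0.5  0.3 -1. ]
[497.  188.7 144.5] [0.0231 0.006 ]
[496.8 188.  146.5] [0.0212 0.0029]
7.3 [492.8 185.8 202.6] q [ 0.6752  0.2306 -0.2722  0.0123 -1.0643 -2.5755] v [ 0.013 -0.513  0.711  0.008 -1.181  0.01 ] z [ 0.0097 -0.006 ] F [1.5 0.8 1.8]
```

```bash

python3 -m inch '[{"x":0,"y":0,"z":0,"roll":0}]' >/dev/null;  python3 st.py; python3 settle.py 4; python3 go.py 503.4 191.4 74
```

```text
7.425 [495.6 187.1 208. ] q [ 0.6753  0.2262 -0.2645  0.0149 -1.0673 -2.5755] v [ 0.     0.075 -0.104 -0.047 -0.019 -0.001] z [ 0.0182 -0.0021] F [0.1 0.5 0.7]
[493.7 186.2 205. ] [ 0.0125 -0.0044]
[492.9 185.8 203.6] [ 0.0102 -0.0056]
[492.6 185.6 202.8] [ 0.0092 -0.0063]
[492.5 185.5 202.4] [ 0.0087 -0.0068]
tool delta mm [  9.5   7.1 128.4] tcp [492.5 185.5 202.4] x-yaw 71.5 z [ 0.0087 -0.0068 -0.9999] F [-0.1 -0.1 -0. ] q6 -2.58 gap 47.5 t 7.625
```

```bash

python3 -m inch '[{"x":0.0095,"y":0.007,"z":0.06,"roll":0}]' >/dev/null; python3 settle.py 5; python3 go.py 503.4 191.4 74
```

```text
[500.  190.7 134.4] [-0.0007 -0.0109]
[499.  189.6 136.3] [-0.0034 -0.014 ]
[500.8 190.4 139.5] [ 0.0016 -0.0123]
[502.4 191.3 141.9] [ 0.0065 -0.0095]
[503.2 191.9 143.4] [ 0.0095 -0.0074]
tool delta mm [-0.1 -0.5 69.4] tcp [503.2 191.9 143.4] x-yaw 71.5 z [ 0.0095 -0.0074 -0.9999] F [ 1.  -0.2  0.3] q6 -2.57 gap 48.2 t 8.0
```

```bash

python3 -m inch '[{"x":0,"y":-0.0005,"z":0.036,"roll":0}]' >/dev/null; python3 settle.py 5; python3 go.py 503.4 191.4 74
```

```text
[502.2 191.4 105.5] [ 0.0078 -0.0075]
[501.8 191.  106.6] [ 0.0064 -0.0092]
[503.  191.5 108.1] [ 0.0092 -0.0081]
[503.8 192.1 109.1] [ 0.0115 -0.0068]
[504.2 192.4 109.5] [ 0.0126 -0.0059]
tool delta mm [-1.2 -0.9 35.5] tcp [504.2 192.4 109.5] x-yaw 71.5 z [ 0.0126 -0.0059 -0.9999] F [-0.3  0.6 -0.1] q6 -2.58 gap 48.1 t 8.375
```

```bash

python3 -m inch '[{"x":0,"y":0,"z":0.034,"roll":0}]' >/dev/null; python3 settle.py 5; python3 go.py 503.4 191.4 74
```

```text
[504.2 192.1  74. ] [ 0.0118 -0.0057]
[503.7 191.6  74.9] [ 0.0101 -0.0074]
[504.6 192.1  76.1] [ 0.0122 -0.0066]
[505.4 192.5  76.9] [ 0.0141 -0.0055]
[505.7 192.8  77.3] [ 0.0151 -0.0047]
tool delta mm [-2.1 -1.8  3.3] tcp [505.7 192.8  77.3] x-yaw 71.6 z [ 0.0151 -0.0047 -0.9999] F [0.3 0.3 0. ] q6 -2.58 gap 48.2 t 8.75
```

```bash

python3 -m inch '[{"x":-0.0025,"y":-0.002,"z":0.005,"roll":0}]' >/dev/null; python3 settle.py 4; python3 go.py 503.4 191.4 74; python3 - <<'E'
from h import *
s=snap("wrist","w4")
i=s["img"];cv2.imwrite("pics/w4b.png",cv2.resize(i[140:320,136:376],(800,600),interpolation=cv2.INTER_CUBIC))
E
```

```text
[503.1 191.1  72.9] [ 0.0161 -0.0038]
[502.9 191.   72.8] [ 0.0155 -0.0043]
[503.  191.   72.8] [ 0.0156 -0.0044]
[503.1 191.1  72.7] [ 0.0156 -0.0044]
tool delta mm [ 0.4  0.2 -1.3] tcp [503.1 191.1  72.7] x-yaw 71.6 z [ 0.0156 -0.0044 -0.9999] F [-0.6 -0.7  0.1] q6 -2.58 gap 48.5 t 9.075
```

View pics/w4b.png

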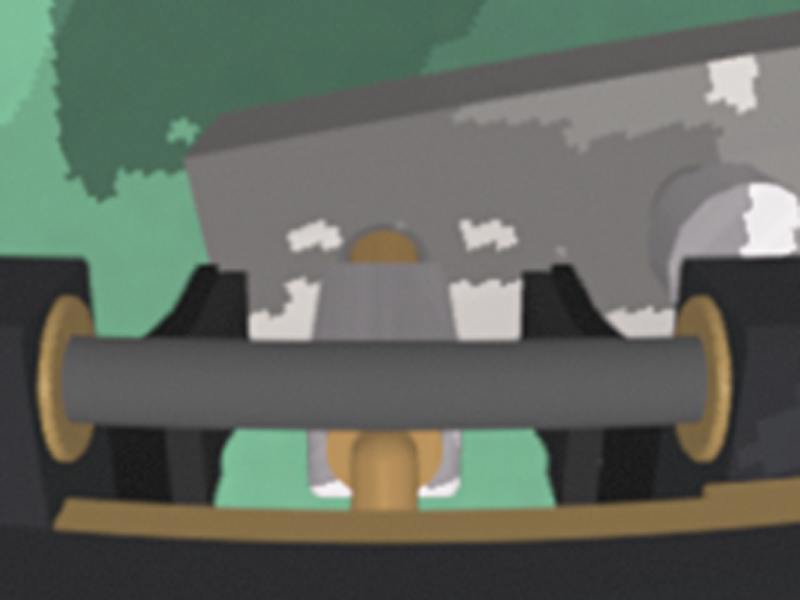

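```bash

python3 -m inch '[{"x":0,"y":0,"z":0,"roll":0}]' 0 50 >/dev/null; python3 settle.py 6; python3 go.py 503.4 191.4 74
```

```text
[503.3 191.2  72.8] [ 0.0158 -0.0043]
[503.3 191.2  72.7] [ 0.0157 -0.0044]
[503.2 191.1  72.7] [ 0.0156 -0.0044]
[503.2 191.1  72.6] [ 0.0156 -0.0045]
[503.2 191.1  72.6] [ 0.0155 -0.0044]
[503.2 191.1  72.6] [ 0.0155 -0.0045]
tool delta mm [ 0.3  0.1 -1.4] tcp [503.2 191.1  72.6] x-yaw 71.6 z [ 0.0155 -0.0045 -0.9999] F [-0.6 -0.1  0.2] q6 -2.58 gap 21.9 t 9.55
```

```bash

python3 -m inch '[{"x":0,"y":0.0001,"z":-0.006,"roll":0},{"x":0,"y":0.0002,"z":-0.01,"roll":0},{"x":0,"y":0.0002,"z":-0.012,"roll":0},{"x":0,"y":0.0002,"z":-0.014,"roll":0}]'  >/dev/null; python3 st.py; python3 settle.py 4; python3 go.py 503.4 191.4 180
```

```text
10.05 [502.6 190.7 116.1] q [ 0.6721  0.3372 -0.3676  0.017  -0.8594 -2.5757] v [ 0.    -0.154  0.139 -0.005 -0.29   0.006] z [ 0.0133 -0.0059] F [ 0.3  0.4 -1.2]
[503.9 191.4 118.3] [ 0.0171 -0.0039]
[503.8 191.5 117.4] [ 0.0172 -0.0034]
[503.2 191.2 116.3] [ 0.0155 -0.0041]
[502.6 190.8 115.5] [ 0.014 -0.005]
tool delta mm [  0.8   1.5 -64.5] tcp [502.6 190.8 115.5] x-yaw 71.6 z [ 0.014  -0.005  -0.9999] F [-0.4 -0.4 -1. ] q6 -2.58 gap 21.6 t 10.25
```

```bash

python3 -m inch '[{"x":0,"y":0.0005,"z":-0.03,"roll":0},{"x":-0.01,"y":0.005,"z":-0.03,"roll":0},{"x":-0.03,"y":0.0135,"z":-0.01,"roll":0},{"x":-0.042,"y":0.019,"z":0,"roll":0},{"x":-0.042,"y":0.019,"z":0,"roll":0}]'  >/dev/null; python3 st.py;
python3 -m inch '[{"x":-0.042,"y":0.019,"z":0,"roll":0},{"x":-0.042,"y":0.019,"z":0,"roll":0},{"x":-0.042,"y":0.019,"z":0,"roll":0},{"x":-0.042,"y":0.019,"z":0,"roll":0},{"x":-0.042,"y":0.019,"z":0,"roll":0}]'  >/dev/null; python3 st.py; python3 go.py 551 -305 180
```

```text
10.875 [514.4  53.6 185.6] q [ 0.4246  0.2308 -0.3185  0.0128 -1.019  -2.3186] v [-0.713 -0.033 -0.03  -0.001  0.011  0.718] z [ 0.0068 -0.0089] F [ 0.8  0.1 -2.2]
11.5 [ 536.4 -182.8  184.5] q [-0.038   0.3157 -0.1998  0.0096 -1.056  -1.8537] v [-0.706  0.245  0.347 -0.001 -0.108  0.708] z [-0.001  -0.0084] F [ 0.3 -0.2 -1.7]
tool delta mm [-111.5   51.9    5.5] tcp [ 536.4 -182.8  184.5] x-yaw 71.9 z [-0.001  -0.0084 -1.    ] F [ 0.3 -0.2 -1.7] q6 -1.85 gap 21.7 t 11.5
```

```bash

python3 -m inch '[{"x":-0.038,"y":0.018,"z":0,"roll":0},{"x":-0.028,"y":0.014,"z":0,"roll":0},{"x":-0.015,"y":0.007,"z":0,"roll":0}]'  >/dev/null; python3 settle.py 5; python3 go.py 551 -305 180
python3 - <<'E'
from h import *
s=snap("wrist","w5");p,M=T()
print([(round(r["score"],2),w(s,r["at"]).round(1).tolist()) for r in arm.search_frame("fitting_mouth","wrist")])
print([(round(r["score"],2),w(s,r["at"]).round(1).tolist()) for r in arm.search_frame("fitting","wrist")])
print(fproj(s,(551,-305,85)),p)
i=s["img"];cv2.imwrite("pics/w5b.png",cv2.resize(i[110:290,136:376],(800,600),interpolation=cv2.INTER_CUBIC))
E
```

```text
[ 546.4 -277.6  181.9] [-0.0072 -0.0071]
[ 546.3 -276.2  182.1] [-0.0071 -0.0065]
[ 546.3 -275.2  182.3] [-0.0067 -0.0063]
[ 546.4 -274.5  182.6] [-0.0063 -0.0064]
[ 546.6 -274.2  182.9] [-0.0058 -0.0065]
tool delta mm [-27.9  13.8   3.1] tcp [ 546.6 -274.2  182.9] x-yaw 71.8 z [-0.0058 -0.0065 -1.    ] F [ 0.4 -0.1 -1. ] q6 -1.7 gap 21.7 t 12.125
[(0.77, [540.8, -301.3, 30.0])]
[(0.81, [545.6, -300.7, 27.3])]
[221.32302427 209.31371429] [ 546.74273265 -274.0282529   183.19086801]
```

View pics/w5b.png

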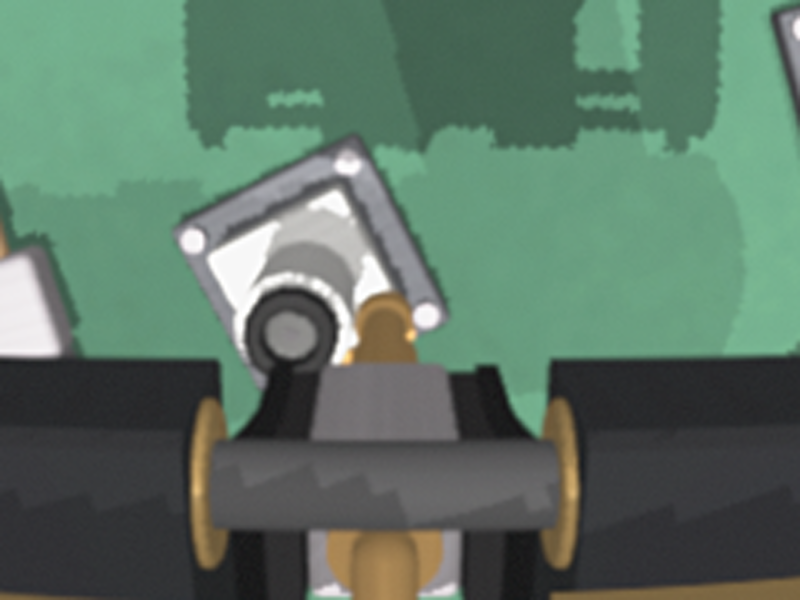

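```bash
cat > noz.py <<'E'
from h import *
# nozzle in tool frame at grasp: tool pose then, nozzle vertical at N0
def Rz():
    # grasp orientation rebuilt from yaw 71.6, z=(.0155,-.0045)
    z=np.array([.0155,-.0045,-1]);z/=np.linalg.norm(z);y=np.radians(71.6);x=np.array([np.cos(y),np.sin(y),0]);x-=z*(x@z);x/=np.linalg.norm(x)
    return np.column_stack([x,np.cross(z,x),z])
M0=Rz();p0=np.array([503.2,191.1,72.6])
def tipt(nx=503.4,ny=191.3):  # tip and axis in tool frame
    return M0.T@(np.array([nx,ny,8.])-p0), M0.T@np.array([0,0,1.])
def tip(p,M):
    t,a=tipt(); return p+M@t, M@a
E
python3 - <<'E'
from noz import *
s=arm.snapshot("wrist"); s={k:np.array(v) for k,v in s.items()}
p,M=T()
print("mouth",fatz(s,222.8,209.1,85))
cv=[(136+a*.3-.5,110+b*.3-.5) for a,b in [(235,332),(346,332)]]
t,a=tip(p,M); print("tip",t.round(1),a.round(4),p.round(1))
f=lambda X:((fproj(s,X)-[135.5,109.5])/.3).round(0)
ex,ey=M[:,0],M[:,1]
for h,r in ((0,5.6),(3,7)):
    c=t+a*h; print(h,[f(c+d*r) for d in (0*ex,ex,-ex,-ey,ey)])
# collar top circle proj
m=np.array([551,-305,85.])
print([f(m+np.array(d)*14) for d in ((0,0,0),(1,0,0),(-1,0,0),(0,1,0),(0,-1,0))])
E
```

```text
mouth [ 551.8063366  -303.62765307   85.        ]
tip [ 545.8 -274.1  118.9] [0.0203 0.0026 0.9998] [ 546.9 -274.2  183.5]
0 [array([384., 315.]), array([408., 315.]), array([361., 315.]), array([384., 292.]), array([384., 337.])]
3 [array([384., 319.]), array([414., 319.]), array([355., 319.]), array([384., 290.]), array([384., 347.])]
[array([285., 331.]), array([302., 376.]), array([268., 284.]), array([333., 316.]), array([239., 345.])]
```

```bash
python3 - <<'E'
import cv2
i=cv2.imread("pics/w5.png")[180:225,200:260]; cv2.imwrite("pics/w5c.png",cv2.resize(i,(800,600),interpolation=cv2.INTER_CUBIC))
E
```

```text
(no output)
```

View pics/w5c.png

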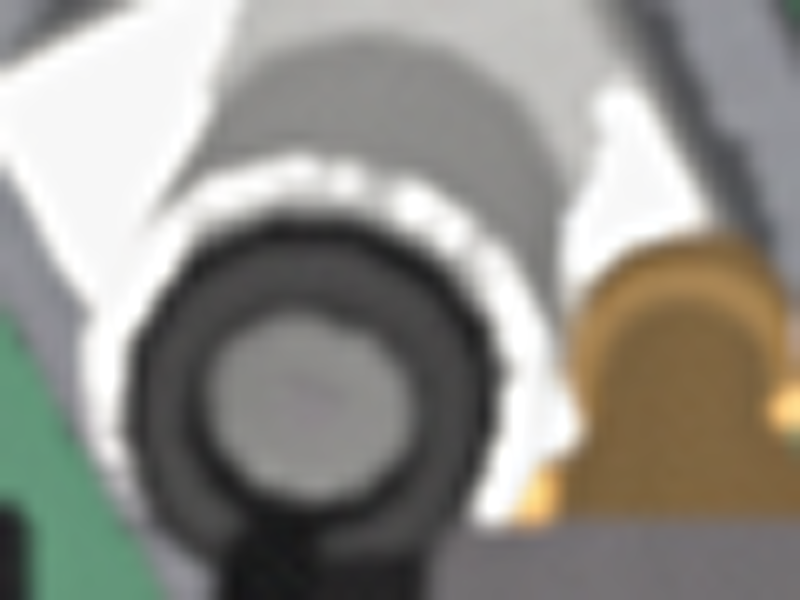

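```bash

python3 -m inch '[{"x":-0.015,"y":0.0085,"z":0.005,"roll":0},{"x":-0.011,"y":0.006,"z":0.005,"roll":0}]'  >/dev/null; python3 settle.py 5
cat > look.py <<'E'
import sys
from noz import *
n=sys.argv[1]
s=snap("wrist",n); p,M=T(); t,a=tip(p,M)
print("tip",t.round(1),"axis",a.round(4)[:2],"tcp",p.round(1),"F",arm.get_state()["wrist_force"].round(1),arm.get_state()["time_s"])
u,v=[int(x) for x in fproj(s,(551.8,-303.6,85))]
print("crop origin",u-32,v-24, "mouth proj",fproj(s,(551.8,-303.6,85)).round(1),"tip proj",fproj(s,t).round(1))
cv2.imwrite(f"pics/{n}c.png",cv2.resize(s["img"][v-24:v+24,u-32:u+32],(800,600),interpolation=cv2.INTER_CUBIC))
E
python3 look.py w6
```

```text
[ 553.3 -304.6  173.2] [-0.0041 -0.0076]
[ 553.  -304.   173.3] [-0.0047 -0.007 ]
[ 552.9 -303.5  173.6] [-0.0046 -0.0069]
[ 552.9 -303.1  173.9] [-0.0042 -0.007 ]
[ 553.  -302.9  174.2] [-0.0038 -0.0071]
tip [ 552.1 -302.7  109.8] axis [0.019  0.0029] tcp [ 553.1 -302.8  174.4] F [-1.  -0.  -1.9] 12.875
crop origin 218 172 mouth proj [250.3 196.1] tip proj [251.1 204.1]
```

View pics/w6c.png

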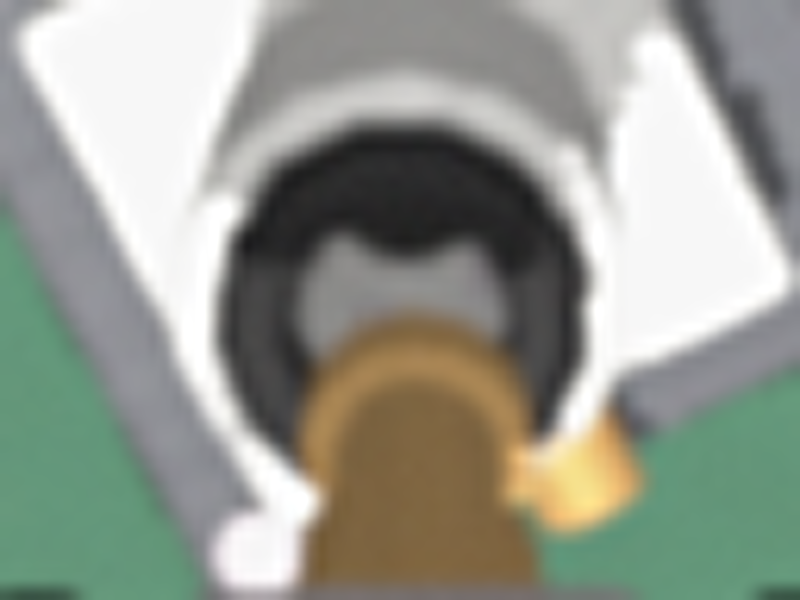

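```bash
cat > fit.py <<'E'
from noz import *
from scipy.optimize import least_squares
def fitc(s,pts,z,r):
    def f(c):
        o=[]
        for u,v in pts:
            P=fatz(s,u,v,z); o.append(np.hypot(P[0]-c[0],P[1]-c[1])-r)
        return o
    R=least_squares(f,[551,-304]); return R.x.round(2),np.array(R.fun).round(2)
E
python3 - <<'E'
from fit import *
s=arm.snapshot("wrist"); s={k:np.array(v) for k,v in s.items()}
p,M=T(); t,a=tip(p,M); print(t,p)
pts=[(218+x/12.5-.5,172+y/12.5-.5) for x,y in [(222,320),(587,310),(410,122),(270,185),(540,175),(285,430),(240,250),(572,250)]]
print(fitc(s,pts,85,14))
for h,r in ((0,5.6),(3,7)):
    c=t+a*h; print(h,[((fproj(s,c+d*r)-[217.5,171.5])*12.5).round() for d in (M[:,0],-M[:,0],-M[:,1])])
E
```

```text
[ 552.14058583 -302.62254742  109.97294702] [ 553.15279465 -302.6317999   174.56563506]
(array([ 552.79, -303.7 ]), array([-0.71, -1.6 ,  0.18, -0.22, -0.22, -1.93, -1.03, -1.64]))
0 [array([507., 407.]), array([332., 407.]), array([420., 322.])]
3 [array([531., 421.]), array([308., 421.]), array([420., 313.])]
```

```bash
python3 - <<'E'
from fit import *
s=arm.snapshot("wrist"); s={k:np.array(v) for k,v in s.items()}
pts=[(218+x/12.5-.5,172+y/12.5-.5) for x,y in [(222,320),(587,310),(410,122),(270,185),(540,175),(285,430),(240,250),(572,250)]]
for r in (12,12.5,13,13.5): print(r,fitc(s,pts,85,r))
i=cv2.imread("pics/w6.png"); print(i[172+11:172+50:1,250].sum(1).tolist() if 0 else '')
E
```

```text
12 (array([ 551.01, -303.49]), array([ 0.96,  0.91,  0.35,  0.19,  0.8 ,  1.08, -0.09,  0.2 ]))
12.5 (array([ 551.39, -303.51]), array([ 0.5 ,  0.29,  0.22,  0.  ,  0.48,  0.36, -0.39, -0.29]))
13 (array([ 551.82, -303.54]), array([ 0.07, -0.34,  0.14, -0.14,  0.2 , -0.38, -0.66, -0.77]))
13.5 (array([ 552.32, -303.57]), array([-0.34, -0.97,  0.12, -0.21, -0.04, -1.14, -0.88, -1.21]))
```

```bash

python3 -m inch '[{"x":-0.001,"y":-0.0002,"z":0.01,"roll":0},{"x":0,"y":0,"z":0.01,"roll":0}]'  >/dev/null; python3 settle.py 4;python3 look.py w7
```

```text
[ 552.3 -303.   152.9] [-0.0035 -0.0066]
[ 552.3 -303.1  153.4] [-0.0039 -0.0068]
[ 552.8 -303.4  154.3] [-0.0028 -0.0076]
[ 553.2 -303.6  154.9] [-0.0016 -0.0081]
tip [ 552.6 -303.7   90.8] axis [0.0162 0.004 ] tcp [ 553.4 -303.7  155.4] F [ 0.5  0.2 -1.1] 13.475
crop origin 218 177 mouth proj [250.8 201.6] tip proj [250.9 204.5]
```

View pics/w7c.png

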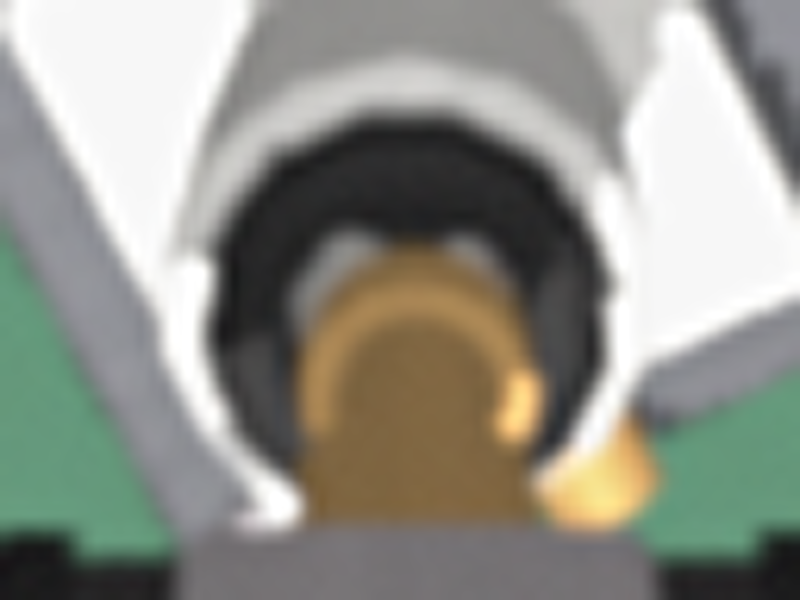

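```bash
python3 - <<'E'
from fit import *
s=arm.snapshot("wrist"); s={k:np.array(v) for k,v in s.items()}
p,M=T(); t,a=tip(p,M); print(t,a)
q=lambda x,y:(218+x/12.5-.5,177+y/12.5-.5)
top=fatz(s,*q(410,230),85); print("top->c",top+M[:,1]*7.6)
print(fitc(s,[q(410,230),q(290,300),q(530,300),q(320,255),q(500,255)],85,7.6))
for h,r in ((0,5.6),(3,7)):
    c=t+a*h; print(h,[((fproj(s,c+d*r)-[217.5,176.5])*12.5).round() for d in (M[:,0],-M[:,0],-M[:,1])])
# earlier w5: bore x200..412,y305..500 center
E
```

```text
[ 552.74785846 -303.7641749    91.02574379] [0.01571782 0.00414332 0.99986788]
top->c [ 554.01053637 -304.7443567    85.01861454]
(array([ 553.39, -304.54]), array([-0.65,  0.54,  0.53,  0.26,  0.27]))
0 [array([505., 347.]), array([330., 347.]), array([418., 262.])]
3 [array([529., 361.]), array([306., 361.]), array([418., 253.])]
```

```bash

cat > f.py <<'E'
import sys
from noz import *
for k in range(int(sys.argv[1])+1):
    if k: arm.snapshot("top")
    s=arm.get_state(); p,M=T(); t,a=tip(p,M)
    print(round(s["time_s"],2),"tip",t.round(1),"ax",a[:2].round(4),"F",s["wrist_force"].round(1),"gap",round(s["finger_gap"],1))
E
python3 -m inch '[{"x":-0.0006,"y":0.0004,"z":0.006,"roll":0},{"x":0,"y":0,"z":0.006,"roll":0}]'  >/dev/null; python3 f.py 4
```

```text
13.78 tip [ 553.7 -304.8   79.4] ax [0.0136 0.0048] F [ 0.3  0.1 -1.4] gap 21.7
13.82 tip [ 553.1 -304.5   78.4] ax [0.0151 0.004 ] F [-0.4  0.7 -2.3] gap 21.8
13.88 tip [ 553.  -304.6   78.7] ax [0.0155 0.0041] F [ 0.1 -0.5 -2.1] gap 21.6
13.93 tip [ 553.2 -304.7   79.1] ax [0.015  0.0045] F [ 0.4  0.4 -1.5] gap 21.6
13.97 tip [ 553.5 -304.8   79.5] ax [0.0143 0.0048] F [ 0.5  1.2 -2. ] gap 21.2
```

```bash

python3 -m inch '[{"x":0,"y":-0.0002,"z":0.006,"roll":0},{"x":0,"y":-0.0002,"z":0.006,"roll":0}]'  >/dev/null; python3 f.py 4
```

```text
14.22 tip [ 553.6 -304.9   67.5] ax [0.0129 0.0052] F [ 0.1 -0.7 -1. ] gap 21.8
14.28 tip [ 553.  -304.6   66.5] ax [0.0145 0.0045] F [-0.1  0.3 -2.7] gap 22.0
14.32 tip [ 552.9 -304.7   66.8] ax [0.0147 0.0045] F [-0.3 -0.2 -1.6] gap 21.7
14.38 tip [ 553.3 -304.9   67.3] ax [0.0141 0.0049] F [-0.1  0.  -2.6] gap 21.9
14.43 tip [ 553.6 -305.    67.7] ax [0.0134 0.0053] F [-0.1 -0.  -2.8] gap 21.8
```

```bash

python3 -m inch '[{"x":0,"y":-0.0003,"z":0.006,"roll":0},{"x":0,"y":0,"z":0.004,"roll":0}]'  >/dev/null; python3 f.py 3
```

```text
14.68 tip [ 553.9 -305.4   58.9] ax [0.0118 0.0065] F [-1.7  1.6  8.2] gap 21.7
14.72 tip [ 553.9 -305.4   58.8] ax [0.012  0.0064] F [-1.5  1.2  3.4] gap 21.7
14.78 tip [ 553.9 -305.3   58.8] ax [0.0118 0.0063] F [-0.9  1.6  3. ] gap 21.7
14.82 tip [ 553.9 -305.3   58.7] ax [0.0117 0.0063] F [-0.3  0.2  1.8] gap 21.6
```

```bash

python3 -m inch '[{"x":0.0002,"y":-0.0006,"z":0.005,"roll":0}]'  >/dev/null; python3 f.py 3
```

```text
14.95 tip [ 554.  -305.5   56.1] ax [0.0102 0.0078] F [-3.1  1.4  6.1] gap 21.5
15.0 tip [ 553.8 -305.2   54.6] ax [0.0103 0.007 ] F [-0.6  0.5 -0.4] gap 21.8
15.05 tip [ 553.8 -305.2   54.1] ax [0.0104 0.0067] F [-0.7 -0.4  1.1] gap 21.9
15.1 tip [ 553.8 -305.2   53.9] ax [0.0106 0.0066] F [-0.3 -0.5  2. ] gap 21.5
```

```bash

python3 -m inch '[{"x":0.0002,"y":-0.0005,"z":0.004,"roll":0},{"x":0,"y":-0.0002,"z":0.004,"roll":0}]'  >/dev/null; python3 f.py 3
```

```text
15.35 tip [ 553.7 -305.1   46.2] ax [0.0093 0.0071] F [-0.7 -0.1 -1.8] gap 21.7
15.4 tip [ 553.  -304.7   45. ] ax [0.0108 0.0062] F [-1.2  0.9 -2.6] gap 21.2
15.45 tip [ 553.  -304.7   44.9] ax [0.0112 0.0062] F [-0.5  0.5 -1.7] gap 21.8
15.5 tip [ 553.  -304.8   45.1] ax [0.0112 0.0064] F [ 0.7 -0.6 -0.9] gap 21.3
```

```bash

python3 -m inch '[{"x":0,"y":0,"z":0.0035,"roll":0}]'  >/dev/null; python3 f.py 3
```

```text
15.62 tip [ 553.1 -304.8   41. ] ax [0.0112 0.0062] F [-0.2 -0.  -2.3] gap 21.6
15.68 tip [ 552.7 -304.6   40.1] ax [0.0123 0.0057] F [ 0.6  0.2 -3.1] gap 21.7
15.72 tip [ 552.8 -304.7   40.5] ax [0.0121 0.0059] F [ 1.1  0.  -2.3] gap 21.2
15.78 tip [ 552.9 -304.8   40.9] ax [0.012  0.0061] F [ 1.4  0.1 -1.4] gap 21.7
```

```bash

python3 -m inch '[{"x":0,"y":-0.0002,"z":0.003,"roll":0}]'  >/dev/null; python3 f.py 3
```

```text
15.9 tip [ 553.4 -305.3   39.7] ax [0.0108 0.0075] F [-3.1  4.6 16.3] gap 21.5
15.95 tip [ 553.3 -305.    39.8] ax [0.0111 0.0072] F [-2.3  2.3  6.9] gap 21.7
16.0 tip [ 553.3 -305.    39.8] ax [0.0107 0.0072] F [-0.9  1.8  5.3] gap 21.3
16.05 tip [ 553.3 -305.    39.8] ax [0.0106 0.0072] F [-1.7  1.5  4.2] gap 21.8
```

```bash

python3 -m inch '[{"x":0.0002,"y":-0.0004,"z":0.0025,"roll":0}]'  >/dev/null; python3 f.py 4
```

```text
16.18 tip [ 553.4 -305.1   39.7] ax [0.0095 0.0085] F [-3.1  2.2  9.6] gap 21.4
16.23 tip [ 553.4 -305.1   39.8] ax [0.0094 0.0086] F [-2.9  2.4  8.6] gap 21.5
16.27 tip [ 553.4 -305.1   39.7] ax [0.0094 0.0085] F [-2.3  2.6  8.8] gap 21.1
16.32 tip [ 553.4 -305.1   39.7] ax [0.0094 0.0085] F [-2.1  1.7  7.6] gap 21.7
16.38 tip [ 553.4 -305.1   39.8] ax [0.0093 0.0085] F [-2.4  1.8  7.8] gap 21.7
```

```bash

python3 -m inch '[{"x":0.0002,"y":-0.0005,"z":0.0037,"roll":0}]'  >/dev/null; python3 f.py 12
```

```text
16.5 tip [ 553.6 -305.3   39.7] ax [0.0079 0.0103] F [-4.3  3.6 15.9] gap 21.3
16.55 tip [ 553.5 -305.2   39.7] ax [0.0079 0.0103] F [-3.8  3.2 13.1] gap 22.0
16.6 tip [ 553.5 -305.2   39.7] ax [0.0078 0.0102] F [-3.   2.8 12.5] gap 21.3
16.65 tip [ 553.5 -305.2   39.7] ax [0.0078 0.0102] F [-3.9  3.2 13.3] gap 21.8
16.7 tip [ 553.5 -305.2   39.7] ax [0.0077 0.0102] F [-3.6  2.5 12.7] gap 21.8
16.75 tip [ 553.5 -305.2   39.7] ax [0.0077 0.0102] F [-3.7  3.1 12.4] gap 21.6
16.8 tip [ 553.5 -305.2   39.7] ax [0.0077 0.0102] F [-4.   2.5 12.9] gap 21.3
16.85 tip [ 553.5 -305.2   39.7] ax [0.0077 0.0102] F [-3.4  3.5 11.7] gap 21.8
16.9 tip [ 553.5 -305.2   39.7] ax [0.0077 0.0101] F [-3.   3.4 12.1] gap 21.6
16.95 tip [ 553.5 -305.2   39.7] ax [0.0077 0.0102] F [-4.1  2.6 13.2] gap 21.8
17.0 tip [ 553.5 -305.2   39.7] ax [0.0077 0.0102] F [-3.2  3.2 12.1] gap 21.7
17.05 tip [ 553.5 -305.2   39.7] ax [0.0077 0.0102] F [-4.2  4.6 12.7] gap 21.5
17.1 tip [ 553.5 -305.2   39.7] ax [0.0078 0.0101] F [-2.6  3.9 12.1] gap 21.5
```

```bash

python3 -m inch '[{"x":0,"y":0,"z":-0.0025,"roll":0},{"x":0,"y":0,"z":-0.002,"roll":0}]'  >/dev/null; python3 f.py 4
```

```text
17.35 tip [ 553.5 -304.9   45. ] ax [0.0067 0.0101] F [ 0.8 -0.2 -1.8] gap 21.8
17.4 tip [ 553.6 -305.    45.1] ax [0.0066 0.0103] F [ 0.1 -0.  -1.6] gap 21.6
17.45 tip [ 553.5 -305.    44.8] ax [0.0069 0.0102] F [-0.3  0.7 -2. ] gap 21.6
17.5 tip [ 553.4 -304.9   44.5] ax [0.0074 0.01  ] F [-1.   0.4 -2.4] gap 21.9
17.55 tip [ 553.3 -304.9   44.4] ax [0.0077 0.0099] F [ 0.8  0.3 -1.6] gap 21.7
```

```bash

python3 -m inch '[{"x":0,"y":0,"z":-0.003,"roll":0}]'  >/dev/null; python3 f.py 3
```

```text
17.68 tip [ 553.  -304.8   46.7] ax [0.0087 0.0096] F [ 0.5  0.4 -1.3] gap 21.5
17.73 tip [ 553.3 -304.9   47.4] ax [0.008 0.01 ] F [ 0.2 -0.1 -1.3] gap 21.4
17.77 tip [ 553.4 -305.    47.4] ax [0.0076 0.01  ] F [ 0.6  0.4 -1.2] gap 21.6
17.82 tip [ 553.3 -304.9   47.3] ax [0.0077 0.0099] F [-0.5 -0.4 -1.7] gap 22.1
```

```bash

python3 -m inch '[{"x":0,"y":0,"z":-0.0022,"roll":0}]'  >/dev/null; python3 f.py 3
```

```text
17.95 tip [ 552.8 -304.6   47.9] ax [0.0086 0.0088] F [  2.4  -3.2 -13.8] gap 21.8
18.0 tip [ 552.9 -304.6   47.8] ax [0.0085 0.0089] F [ 1.8 -3.  -9.9] gap 21.5
18.05 tip [ 552.9 -304.6   47.9] ax [0.0088 0.009 ] F [  2.7  -2.4 -11.1] gap 21.7
18.1 tip [ 552.9 -304.6   47.9] ax [0.0089 0.0089] F [  2.2  -1.7 -10.8] gap 21.6
```

```bash

python3 -m inch '[{"x":0,"y":0,"z":-0.0029,"roll":0}]'  >/dev/null; python3 f.py 13
```

```text
18.23 tip [ 552.6 -304.4   48.1] ax [0.0098 0.0078] F [  4.4  -6.3 -21.4] gap 21.7
18.27 tip [ 552.6 -304.4   48.1] ax [0.0098 0.0078] F [  4.1  -4.3 -18.1] gap 21.5
18.32 tip [ 552.6 -304.4   48.1] ax [0.0099 0.0079] F [  3.8  -3.9 -18.8] gap 21.8
18.38 tip [ 552.6 -304.5   48.1] ax [0.0099 0.0079] F [  4.2  -4.3 -18.8] gap 22.0
18.43 tip [ 552.6 -304.4   48.1] ax [0.01   0.0079] F [  4.4  -3.4 -19. ] gap 21.8
18.48 tip [ 552.7 -304.5   48.1] ax [0.01   0.0079] F [  3.9  -3.5 -18.6] gap 21.6
18.52 tip [ 552.6 -304.5   48.1] ax [0.01   0.0079] F [  3.7  -3.4 -18.5] gap 21.8
18.57 tip [ 552.6 -304.4   48.1] ax [0.0099 0.0079] F [  5.6  -4.7 -18.9] gap 21.3
18.62 tip [ 552.6 -304.4   48.1] ax [0.01   0.0079] F [  4.   -3.9 -19.4] gap 21.4
18.68 tip [ 552.6 -304.5   48.1] ax [0.01   0.0079] F [  4.9  -4.5 -17.6] gap 21.8
18.73 tip [ 552.6 -304.4   48.1] ax [0.01   0.0079] F [  4.8  -5.1 -17.8] gap 21.8
18.77 tip [ 552.6 -304.4   48.1] ax [0.01   0.0079] F [  4.9  -4.7 -18.6] gap 21.5
18.82 tip [ 552.6 -304.4   48.1] ax [0.01   0.0079] F [  4.5  -4.  -18.5] gap 21.5
18.88 tip [ 552.6 -304.5   48.1] ax [0.01   0.0079] F [  4.3  -4.5 -17.9] gap 22.1
```

```bash

python3 -m inch '[{"x":0,"y":0,"z":-0.0014,"roll":0}]'  >/dev/null; python3 f.py 3
```

```text
19.0 tip [ 552.7 -304.5   47.9] ax [0.0104 0.0076] F [  2.7  -3.6 -12.5] gap 21.7
19.05 tip [ 552.7 -304.5   48. ] ax [0.0105 0.0075] F [  4.2  -3.7 -16. ] gap 21.6
19.1 tip [ 552.7 -304.5   48. ] ax [0.0103 0.0075] F [  3.9  -3.8 -15.8] gap 21.4
19.15 tip [ 552.7 -304.5   48. ] ax [0.0103 0.0075] F [  3.8  -5.3 -15.7] gap 21.6
```

Net about 14 N; ease a little more to sit mid-window and hold.

```bash

python3 -m inch '[{"x":0,"y":0,"z":-0.001,"roll":0}]'  >/dev/null; python3 f.py 14
```

```text
19.27 tip [ 552.8 -304.5   48. ] ax [0.0104 0.0072] F [  3.4  -3.8 -13.4] gap 21.7
19.32 tip [ 552.7 -304.5   47.9] ax [0.0106 0.0072] F [  3.   -3.3 -15. ] gap 22.0
19.38 tip [ 552.7 -304.5   48. ] ax [0.0105 0.0071] F [  4.3  -3.6 -15.6] gap 21.4
19.43 tip [ 552.7 -304.5   48. ] ax [0.0104 0.0072] F [  4.   -4.4 -16.6] gap 21.7
19.48 tip [ 552.7 -304.5   48. ] ax [0.0103 0.0072] F [  3.1  -3.7 -14.2] gap 21.7
19.52 tip [ 552.7 -304.5   48. ] ax [0.0103 0.0072] F [  2.5  -3.6 -15.6] gap 21.7
19.57 tip [ 552.7 -304.5   48. ] ax [0.0103 0.0072] F [  3.7  -3.5 -16.1] gap 21.6
19.62 tip [ 552.7 -304.5   48. ] ax [0.0104 0.0071] F [  3.8  -3.8 -14.7] gap 21.6
19.68 tip [ 552.7 -304.5   48. ] ax [0.0104 0.0072] F [  4.5  -4.9 -14.8] gap 21.7
19.73 tip [ 552.7 -304.5   48. ] ax [0.0104 0.0072] F [  3.6  -3.3 -15.5] gap 21.7
19.77 tip [ 552.7 -304.5   48. ] ax [0.0104 0.0072] F [  4.2  -3.4 -15.5] gap 21.4
19.82 tip [ 552.7 -304.4   47.9] ax [0.0105 0.0071] F [  3.8  -3.1 -15.7] gap 22.0
19.88 tip [ 552.7 -304.5   48. ] ax [0.0104 0.0072] F [  3.5  -4.1 -15.5] gap 21.5
19.93 tip [ 552.7 -304.5   48. ] ax [0.0104 0.0072] F [  3.7  -3.  -16. ] gap 21.5
19.98 tip [ 552.7 -304.5   48. ] ax [0.0104 0.0072] F [  3.2  -4.2 -16.2] gap 21.4
```

```bash

python3 -m inch '[{"x":0,"y":0,"z":-0.0002,"roll":0}]'  >/dev/null; python3 f.py 14
```

```text
20.1 tip [ 552.8 -304.6   47.9] ax [0.0104 0.0072] F [  3.   -2.4 -11.7] gap 21.6
20.15 tip [ 552.8 -304.5   47.9] ax [0.0104 0.0071] F [  2.8  -2.4 -13.5] gap 21.7
20.2 tip [ 552.7 -304.5   47.9] ax [0.0103 0.0072] F [  4.   -3.3 -13.7] gap 21.9
20.25 tip [ 552.7 -304.5   47.9] ax [0.0103 0.0071] F [  2.7  -2.7 -13.1] gap 21.8
20.3 tip [ 552.7 -304.5   48. ] ax [0.0103 0.0071] F [  3.7  -3.6 -13.7] gap 22.0
20.35 tip [ 552.7 -304.5   48. ] ax [0.0103 0.0071] F [  4.2  -3.2 -14.4] gap 21.4
20.4 tip [ 552.7 -304.5   47.9] ax [0.0103 0.0072] F [  3.9  -3.1 -14.5] gap 21.9
20.45 tip [ 552.7 -304.5   47.9] ax [0.0103 0.0071] F [  3.5  -2.6 -14.3] gap 21.8
20.5 tip [ 552.7 -304.5   48. ] ax [0.0103 0.0071] F [  4.4  -3.5 -14. ] gap 22.0
20.55 tip [ 552.7 -304.5   48. ] ax [0.0103 0.0071] F [  3.9  -3.1 -15.3] gap 21.6
20.6 tip [ 552.7 -304.5   48. ] ax [0.0103 0.0071] F [  4.1  -3.5 -14.4] gap 21.8
20.65 tip [ 552.7 -304.5   47.9] ax [0.0103 0.0071] F [  3.5  -3.7 -13.9] gap 21.8
20.7 tip [ 552.7 -304.5   47.9] ax [0.0103 0.0071] F [  3.5  -4.1 -15.4] gap 21.2
20.75 tip [ 552.7 -304.5   47.9] ax [0.0103 0.0071] F [  3.5  -3.2 -14.5] gap 21.6
20.8 tip [ 552.7 -304.5   48. ] ax [0.0103 0.0071] F [  3.8  -3.7 -14.4] gap 22.0
```

```bash

python3 -m inch '[{"x":0,"y":0,"z":0.003,"roll":0},{"x":0,"y":0,"z":0.0025,"roll":0}]'  >/dev/null; python3 f.py 4
```

```text
21.05 tip [ 553.2 -304.9   46.2] ax [0.009  0.0089] F [ 1.   0.3 -2.4] gap 21.8
21.1 tip [ 553.2 -304.8   46. ] ax [0.009  0.0088] F [-0.3  0.7 -2.3] gap 21.8
21.15 tip [ 553.2 -304.8   45.8] ax [0.009  0.0087] F [ 0.1  0.7 -0.6] gap 22.0
21.2 tip [ 553.2 -304.8   45.6] ax [0.009  0.0086] F [ 0.1  0.2 -1.2] gap 21.8
21.25 tip [ 553.1 -304.8   45.4] ax [0.0091 0.0085] F [ 0.4  0.4 -1.5] gap 21.9
```

```bash

python3 -m inch '[{"x":0,"y":0,"z":0.0035,"roll":0}]'  >/dev/null; python3 f.py 4
```

```text
21.38 tip [ 553.4 -304.9   42.5] ax [0.0083 0.0088] F [-0.2  0.  -1.6] gap 21.8
21.43 tip [ 552.9 -304.7   41.7] ax [0.0094 0.0083] F [ 0.9  0.4 -1.3] gap 21.7
21.48 tip [ 553.  -304.7   41.7] ax [0.0095 0.0083] F [-0.  -0.3 -1.4] gap 21.9
21.52 tip [ 553.  -304.8   41.8] ax [0.0095 0.0084] F [ 0.5 -1.  -1.4] gap 22.0
21.57 tip [ 553.  -304.8   41.8] ax [0.0095 0.0084] F [ 1.2  0.1 -2.2] gap 21.7
```

```bash

python3 -m inch '[{"x":0,"y":0,"z":0.0016,"roll":0}]'  >/dev/null; python3 f.py 3;python3 -m inch '[{"x":0,"y":0,"z":0,"roll":0}]' 0.05 >/dev/null; python3 f.py 7
```

```text
21.7 tip [ 553.1 -304.9   40.2] ax [0.0095 0.0085] F [-0.1 -0.1 -1.4] gap 21.3
21.75 tip [ 552.9 -304.8   39.9] ax [0.0098 0.0083] F [ 0.7 -0.  -1.2] gap 22.2
21.8 tip [ 552.9 -304.8   40. ] ax [0.0098 0.0084] F [ 0.6 -1.  -1. ] gap 21.9
21.85 tip [ 552.9 -304.8   40. ] ax [0.0098 0.0083] F [ 0.3  0.4 -1.6] gap 21.5
21.98 tip [ 553.2 -305.    40.3] ax [0.0093 0.0088] F [0.8 0.9 1.6] gap 26.3
22.02 tip [ 553.3 -305.    40.4] ax [0.0091 0.0088] F [-0.2  0.1  0.3] gap 29.1
22.07 tip [ 553.3 -305.    40.4] ax [0.0091 0.0088] F [ 0.2 -0.9 -0.2] gap 32.5
22.12 tip [ 553.2 -305.    40.4] ax [0.0091 0.0087] F [-0.5 -0.7 -0.3] gap 36.4
22.18 tip [ 553.2 -304.9   40.4] ax [0.0092 0.0086] F [ 0.4 -0.4  0.1] gap 39.9
22.23 tip [ 553.1 -304.9   40.3] ax [0.0093 0.0086] F [ 0.3 -0.4  0.4] gap 43.7
22.27 tip [ 553.1 -304.9   40.2] ax [0.0094 0.0085] F [0.1 0.7 0.1] gap 46.0
22.32 tip [ 553.1 -304.9   40.2] ax [0.0095 0.0085] F [ 0.5 -0.4 -0.7] gap 47.6
```

```bash

python3 -m inch '[{"x":0,"y":0,"z":-0.015,"roll":0},{"x":0,"y":0,"z":-0.02,"roll":0},{"x":0,"y":0,"z":-0.025,"roll":0},{"x":0,"y":0,"z":-0.03,"roll":0}]' >/dev/null; python3 st.py
python3 -m inch '[{"x":0,"y":0,"z":-0.03,"roll":0},{"x":0,"y":-0.02,"z":-0.03,"roll":0},{"x":0,"y":-0.03,"z":-0.02,"roll":0}]' >/dev/null; python3 st.py
python3 - <<'E'
from h import *
for c in ("wrist","scene","top"):
    s=snap(c,"end_"+c); i=s["img"]
    if c!="wrist":
        u,v=proj(s,(553,-305,100)).astype(int); i=i[v-36:v+36,u-48:u+48]
    else:
        print([(round(r["score"],2),w(s,r["at"]).round(1).tolist()) for r in arm.search_frame("nozzle","wrist")])
    cv2.imwrite(f"pics/end_{c}_b.png",cv2.resize(i,(800,600) if c=="wrist" else (600,450),interpolation=cv2.INTER_CUBIC))
a=np.hstack([cv2.resize(cv2.imread(f"pics/end_{c}_b.png"),(400,300)) for c in ("scene","top")])
b=cv2.resize(cv2.imread("pics/end_wrist_b.png"),(400,300)); o=cv2.resize(cv2.imread("pics/end_scene.png"),(400,300))
cv2.imwrite("pics/end.png",np.vstack([a,np.hstack([b,o])]))
E
```

```text
22.825 [ 552.1 -303.3  198.1] q [-0.24    0.4056 -0.0273  0.0127 -1.1323 -1.6471] v [ 0.005 -0.208  0.349  0.001 -0.543  0.002] z [ 0.0028 -0.0125] F [ 0.7 -0.4  0.8]
23.2 [ 505.  -287.4  284.6] q [-0.2317  0.265  -0.0156  0.0135 -1.2783 -1.6535] v [ 0.038 -0.517 -0.318 -0.005 -0.207 -0.034] z [ 0.0086 -0.0153] F [ 0.1 -0.3 -0.8]
[(0.89, [545.6, -303.3, 144.3])]
```

View pics/end.png

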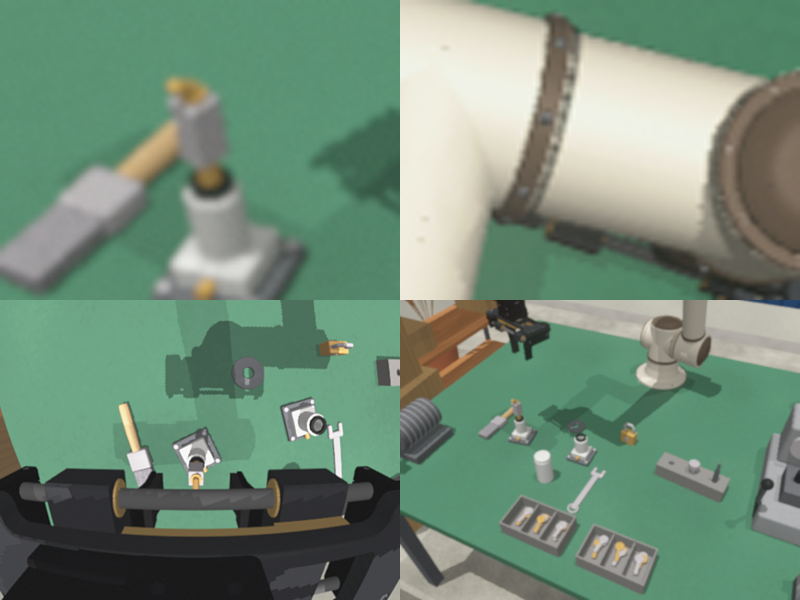

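```bash
python3 -m inch '[{"x":0,"y":0,"z":0,"roll":0}]'; python3 -c "
from cell import arm
print(arm.finish_job())"
```

```text
time_s: 23.52
eef_pos: [504.9, -287.1, 282.8]
orientation: [0.808, 0.589, -0.001, 0.008]
wrist_force: [0.5, 0.8, -0.3]
finger_gap: 50.1
the job is handed in; nothing more can be done
None
```

I took the nozzle from the stand and pushed it into the narrow-bore fitting past its teeth. I then pressed it on the seat, tugged it to prove it was locked, lowered it back until it was just above the seat and let go. The job is handed in, finishing at 23.5 s.

- **Seat:** The nozzle's end met it about 45 mm below the mouth. I pressed with about 14 N for 0.6 s; the peak was about 18 N.
- **Tug:** The teeth held the nozzle. The first hold came out too strong, at about 17 N for 0.65 s with a peak of about 20 N. That is above the 15 N asked for but below the 30 N that damages the fitting. I eased off and then held about 12.7 N for 0.7 s.
- **Last pictures:** The nozzle stands in the narrow fitting, clear of the gripper. The scene view shows nothing else moved. The top view of the fitting was blocked by the arm.
- **Fit not tested at the end:** I did not touch the nozzle again after letting go. In the pictures it may lean slightly, within the play of the bore.

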